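Find the flush release on the dust cleaner and pop its filter cover

ROBOT

A 6-joint arm with a two-finger parallel gripper is mounted at the origin on the work surface. World frame = base frame: x ahead of the robot, y to its left, z up, the work surface at z = 0. Lengths are in mm, angles in rad, forces in N, time in s.
With the tool pointing down it reaches from about 250 to 775 mm from the base axis. Payload 8.9 kg.
Tool frame: the origin (TCP) lies midway between the tips of the shut fingers; the grasp point (between the pads) lies 19 mm behind it; z points along the fingers, y is the direction in which the jaws open and shut (so a half turn about z gives the same grasp; the last joint's range is limited). The gripper opens to 85 mm and grips with 20 to 120 N. Pads are 22 mm wide; open, the fingers measure 114 mm over their backs; the gripper's body (76 mm by 85 mm) begins 54 mm behind the grasp point. The pads swing forward as they close: fully open they stand 13 mm farther back than shut.
Start: joints at [-1.27, 0.291, -0.153, 1.127, 0, 1.431], TCP at [223.525, -475.037, 231.305] pointing down, gripper open.
Joint ranges: [-2.52, 2.52], [-0.91, 1.74], [-1.3, 1.37], [-1.96, 2.02], [-1.52, 1.47], [-3.14, 3.14]. Speed limits (rad/s): [2.22, 2.22, 2.79, 3.14, 3.14, 3.14].

INTERFACE

Orientations are given as a unit quaternion [w, x, y, z].
In Python, from cell import arm gives the robot as it stands. The module is installed in compiled form; this text tells all that it offers.
- The arm moves only by the tool drive_tool, never from a script. Its arguments are lists of equal length, an entry for each row: "offset": the shift along the tool's x, y, z in cm, a list of three; "rotation": the turn, a rotation vector about the tool's x, y, z in rad, a list of three; "fingers": the finger opening in cm, from 0 to 8.54. In form: {"offset": [[x, y, z], ...], "rotation": [[rx, ry, rz], ...], "fingers": [fingers, ...]}. A call has exactly 10 rows; each row shifts and turns the pose as measured when the row begins, along the tool's axes as they then stand; what a row does not reach is not made up. A row lasts 1/8 s, in which the tool goes at most 62.5 mm and 10.7 degrees, less where a joint would pass 70% of its speed; a pose out of reach is approached as far as the arm can. A call is refused whole if a number of a shift passes 6.25 or a number of a turn 0.188, either way. A call with a gripper value outside its range is refused whole. The fingers move at their own pace and stop on an object; "squeeze" is the grip in N (left out, the last holds). Time passes only in rows, so rows that do not move let the fingers close, or fill a call up. It gives the time, the measured TCP pose, the force and the opening at its end, in the units of the state.
- arm.sense(): the state, without advancing time (a new reading comes with each control period).
- arm.get_image(name): name is "side" or "top" or "wrist"; returns the picture (420x560x3 uint8, red, green, blue); there is no depth.
- arm.camera_info(name): a dict with "K" (3x3 intrinsics, pixels), "extrinsics" (4x4, takes a point from camera to world coordinates); the wrist camera has in their place "hand_eye" (4x4, takes a point from camera to tool coordinates, whose origin is the TCP and whose axes are the flange's). Camera axes: x right, y down, z forward; pixel columns grow to the right and rows downward; lengths in mm; the calibration is good to about 2 mm. A picture is of the moment at which its call begins: read the wrist's pose just before it. camera_info takes no time and is no camera call.
- arm.job_done(): hands the job in, once; it reports no verdict.
The state is a dict: "time": time; "joint_positions": joint angles; "dq": joint speeds; "joint_efforts": joint torques, N m; "tcp_pos": TCP position; "orientation": TCP orientation; "force": force on the tool from outside, world axes, zero at the start; "wrist_torque": the same for the moment, N m; "finger_gap": finger opening in mm.
Only numpy, scipy, OpenCV 4.12 (cv2) and the standard library are available. Lean on these libraries where they do the work, as an engineer would, in place of code of your own. Each camera call takes 0.05 s, during which the arm holds its last target.

TASK

The filter of the bench dust cleaner is due for a look. With the gripper shut, rest the fingertips on the bare left end of the pale strip in front of the dark filter cover (the end by the red power rocker), feel along the strip to the right for the flush release button, press it fully in so that the cover springs up by itself, and take the hand clear. Pick up and pull at nothing: leave the cover where its spring puts it, and the cup and jar on the cleaner and everything else on the bench where they stand.

Things in the scene. Friction and masses are not known exactly. Their poses are not given: they have to be found in the camera images.
- cleaner: Bench air cleaner for clay dust: pale box fixed to the bench, 270 (x) x 460 (y) x 160 mm (z). Origin: centre of its underside; z up. Its front, with black louvres, faces its -x; its left end, with the red power rocker on top, is +y. Its top is level at 160 mm: a plain pale strip along the front (x -135 to -55 mm, y -230 to +230 mm) and behind it the dark filter cover (x -54 to +105, y -175 to +175 mm).
- strip_mid (a point): Middle of the strip's upper face, at (-95, 0, 160) mm of the cleaner; axes as the cleaner's, the strip runs along y. Strip 80 mm wide, rigid. The release button is centred across it, its centre anywhere from y = -60 to +60 mm of this point; its place is not reported: it must be felt for (or seen as a fine shadow outline). The seams across the strip at y = -85 and +85 mm mean nothing.
- left_end: Bare left end plate of the strip, rigid, fixed on the cleaner: 80 (x) x 145 mm (y), from y = +85 to +230 mm of the cleaner. Origin: centre of its upper face, at (-95, +157.5, 160) mm of the cleaner; axes as the cleaner's. The feeling starts here: the fingertips touch it before the button is pressed.
- release (a joint): How far the button is pressed in, m: 0 out, 0.006 fully in. Button: pale plate in an opening 50 mm along the strip (y) by 44 mm across (x), its face 1.5 mm below the strip's. Gives at about 2 N, fully in at about 6 N (face 7.5 mm below the strip), springs back when let go. It frees the cover after 4 to 5 mm. Only fingertips wholly within the opening can push it.
- cover (a joint): Angle of the filter cover (159 x 350 x 5 mm) about its rear hinge, rad: 0 shut and latched, about 0.2 where its spring leaves it once freed (front edge some 30 mm up). It rises by itself, gently, in about half a second. Its front edge lies 19 mm behind the button's opening.
- cover_edge (a point): Middle of the front edge of the filter cover, on its upper face; at (-54, 0, 160) mm of the cleaner while shut.
- test_cup: Small terracotta-pink test cup, 42 mm across, 45 mm high, standing loose on the strip's far right end (y about -197 mm of the cleaner). Origin: centre of its underside. Leave it.
- stain_jar: Small blue stain jar with a white lid, 36 mm across, 55 mm high, standing loose on the cleaner's top right of the cover. Origin: centre of its underside. Leave it.
- mug: Loose unglazed pink mug, 80 mm across, 95 mm high, on the bench left of the cleaner. Origin: centre of its underside. Leave it.
- glaze_jar: Loose green glaze jar with a black lid, 72 mm across, 110 mm high, on the bench right and near. Origin: centre of its underside. Leave it.
- bowl: Loose stone-coloured bowl, 124 mm across, 55 mm high, on the bench to the right. Origin: centre of its underside. Leave it.
- rib: Loose rectangular wooden throwing rib, 50 x 100 mm, 7 mm thick, with a thumb hole, lying on the bench between the robot and the cleaner. Origin: centre of its underside. Leave it.
- loop_tool: Loose loop trimming tool, 190 mm long, 13 mm thick wooden handle, lying on the bench between the robot and the cleaner. Origin: its underside, mid-length. Leave it.

How it is judged:
By the outcome, as a careful person would: the job done as asked, in the order asked, and still so for the second after the job is handed in, with the robot touching nothing.
It also fails if it takes over 58 s, if anything falls off the work surface, if the arm or the gripper's body presses on something with over 40 N, if the wrist force passes 120 N, or if a joint passes its speed limit or range.

## Working session

There is one attempt and no reset: what is moved stays moved. The work goes in short steps, Python scripts to look and compute and a tool call to move; the robot and the scene stay as the last step left them, time stands still between calls to the robot, and variables do not carry over. Pictures are saved under pics/ and viewed, and the job is handed in when it is done.

Besides the shell and the picture viewer there is one more tool, called after "Emit:" as name(argument=value, ...) on one line, values as JSON. drive_tool: Moves the arm, as the interface text tells. Its arguments: {"type":"object","properties":{"offset":{"type":"array","items":{"type":"array","items":{"type":"number"}}},"rotation":{"type":"array","items":{"type":"array","items":{"type":"number"}}},"fingers":{"type":"array","items":{"type":"number"}},"squeeze":{"type":"number"}},"required":["offset","rotation","fingers"]}

```bash
mkdir -p pics; python3 - <<'E'
from cell import arm
import cv2
s=arm.sense();print(s)
for n in("top","side"):
    im=arm.get_image(n);cv2.imwrite(f"pics/{n}1.png",im[:,:,::-1])
for n in("top","side","wrist"):
    print(n,arm.camera_info(n))
E
```

```text
{'time': 0.0, 'joint_positions': array([-1.27029862e+00,  2.91293249e-01, -1.54141589e-01,  1.12669280e+00,
        5.27180326e-05,  1.43148866e+00]), 'dq': array([-0.00025086,  0.00120738, -0.00032664,  0.00066964, -0.00210487,
       -0.0006017 ]), 'joint_efforts': array([ 2.36571774e-03, -5.37153876e+01,  3.31365931e+01,  1.61897420e-02,
       -9.70708220e-05, -1.30867741e-05]), 'tcp_pos': array([ 223.40885263, -474.60380771,  230.71987195]), 'orientation': array([-6.65615013e-04,  9.75918469e-01,  2.18134589e-01, -2.73168599e-05]), 'force': array([ 0.10624404,  0.14972258, -0.7986078 ]), 'wrist_torque': array([-0.01173089, -0.06206207, -0.01185155]), 'finger_gap': 85.238920118219}
top {'K': array([[534.78218637,   0.        , 288.64093485],
       [  0.        , 534.78218637, 211.34240912],
       [  0.        ,   0.        ,   1.        ]]), 'extrinsics': array([[-3.96506655e-03, -9.95181104e-01,  9.79737169e-02,
         4.17531685e+02],
       [-9.99982549e-01,  4.37504538e-03,  3.97009676e-03,
        -8.60793374e-01],
       [-4.37960473e-03, -9.79562654e-02, -9.95181084e-0
[... 458 characters left out ...]
1e+03],
       [ 1.56632316e-02, -7.72252602e-01, -6.35122493e-01,
         9.46270421e+02],
       [ 0.00000000e+00,  0.00000000e+00,  0.00000000e+00,
         1.00000000e+00]])}
wrist {'K': array([[350.47109887,   0.        , 280.61542637],
       [  0.        , 350.47109887, 214.79208665],
       [  0.        ,   0.        ,   1.        ]]), 'hand_eye': array([[ 2.06542345e-04, -9.44656776e-01, -3.28060259e-01,
         8.41811171e+01],
       [ 9.99999846e-01,  2.62287777e-05,  5.54060164e-04,
        -5.26052236e-01],
       [-5.14792069e-04, -3.28060323e-01,  9.44656636e-01,
        -1.43654170e+02],
       [ 0.00000000e+00,  0.00000000e+00,  0.00000000e+00,
         1.00000000e+00]])}
```

View pics/top1.png

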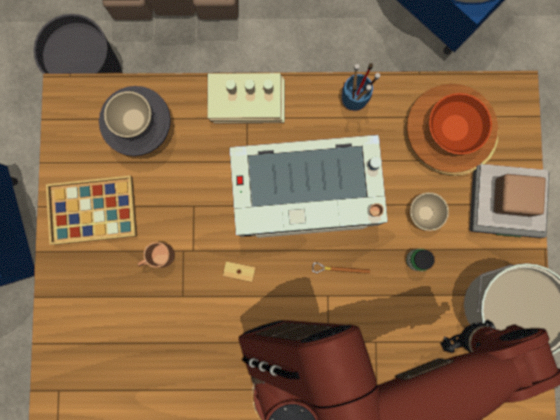

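View pics/side1.png

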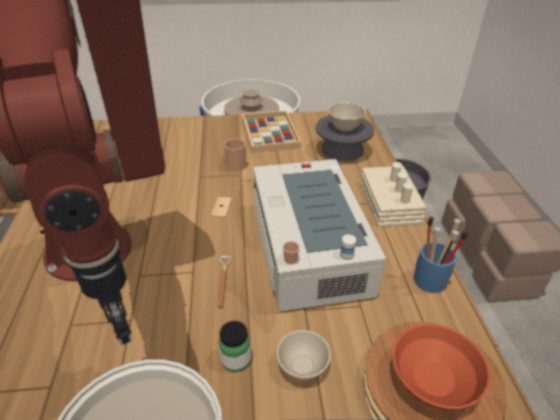

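The top view shows the cleaner, with its top corners near (231,146), (382,137), (386,224) and (235,235). A button-like pale outline sits near (297,216). I'll zoom in to measure it.

```bash
python3 - <<'E'
import cv2
im=cv2.imread("pics/top1.png")
c=im[125:245,220:400]
cv2.imwrite("pics/top1z.png",cv2.resize(c,None,fx=4.4,fy=4.4,interpolation=cv2.INTER_CUBIC))
E
```

```text
(no output)
```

View pics/top1z.png

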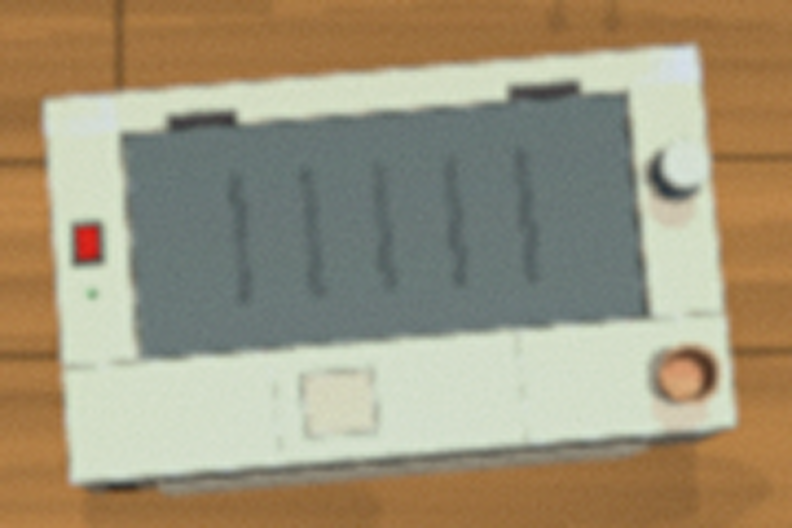

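In the zoom, the button outline is centred at (340,402), the seams are at x≈280 and 523, and the cover corners are at (123,134), (628,94), (648,316) and (142,356). Next I'll fit the cleaner's pose by casting rays onto z=160.

```bash
cat > h.py <<'E'
import numpy as np
from cell import arm
def ray(n,u,v,z):
    c=arm.camera_info(n);K=c["K"];E=c["extrinsics"]
    d=E[:3,:3]@np.linalg.inv(K)@[u,v,1];o=E[:3,3]
    return (o+d*(z-o[2])/d[2])
E
python3 - <<'E'
from h import *
import cv2
im=cv2.imread("pics/top1.png")
hsv=cv2.cvtColor(im,cv2.COLOR_BGR2HSV)
roi=np.zeros(im.shape[:2],np.uint8);roi[125:245,220:400]=1
z2=lambda x,y:((x+.5)/4.4-.5+220,(y+.5)/4.4-.5+125)
# dark cover contour
m=((hsv[...,2]<150)&(hsv[...,0]>80)&(hsv[...,0]<120)&(roi>0)).astype(np.uint8)
m=cv2.morphologyEx(m,cv2.MORPH_CLOSE,np.ones((5,5)))
m=cv2.morphologyEx(m,cv2.MORPH_OPEN,np.ones((9,9)))
cs=max(cv2.findContours(m,0,2)[0],key=cv2.contourArea)
print(cv2.contourArea(cs),cv2.minAreaRect(cs))
C=[(123,134),(628,94),(648,316),(142,356),(45,100),(698,45),(735,428),(70,482)]
L=np.array([(105,175),(105,-175),(-54,-175),(-54,175),(135,230),(135,-230),(-135,-230),(-135,230)],float)
W=np.array([ray("top",*z2(*c),160)[:2] for c in C])
def fit(L,W):
    lc,wc=L.mean(0),W.mean(0);a,b=L-lc,W-wc
    th=np.arctan2((a[:,0]*b[:,1]-a[:,1]*b[:,0]).sum(),(a*b).sum())
    R=np.array([[np.cos(th),-np.sin(th)],[np.sin(th),np.cos(th)]])
    return th,R,wc-R@lc
for s in (slice(0,8),slice(0,4),slice(4,8)):
    th,R,t=fit(L[s],W[s]);print(th,t,np.abs(W[s]-(L[s]@R.T+t)).max(0))
th,R,t=fit(L,W)
for nm,p in dict(button=(340,402),b_l=(302,402),b_r=(377,402),seam1=(280,415),seam2=(523,380),rocker=(88,243)).items():
    print(nm,(R.T@(ray("top",*z2(*p),160)[:2]-t)).round(1))
lc=lambda y,x=-95:(R@[x,y]+t).round(1)
print("left_end",lc(157.5),"mid",lc(0))
E
```

```text
5515.0 ((307.1001892089844, 175.2519989013672), (51.39579391479492, 113.55719757080078), 85.42607879638672)
0.07659438074635785 [660.1769492  -53.01013129] [2.00772969 2.191918  ]
0.075857979281099 [660.69856531 -53.45703908] [1.3606458  2.00502329]
0.0771606726458706 [659.65390308 -52.54449979] [1.29321723 1.55780976]
button [-94.9  41. ]
b_l [-92.8  67.1]
b_r [-96.9  15.6]
seam1 [-100.5   83. ]
seam2 [-89.9 -86.1]
rocker [ 29.8 206.4]
left_end [553.4  96.8] mid [565.5 -60.3]
```

Emit:
drive_tool(offset=[[4.5,-2.9,-0.3],[4.5,-2.9,-0.3],[4.5,-2.9,-0.3],[4.5,-2.9,-0.3],[4.5,-2.9,-0.3],[4.5,-2.9,-0.3],[4.5,-2.9,-0.3],[4.5,-2.9,-0.3],[4.5,-2.9,-0.3],[4.5,-2.9,-0.3]], rotation=[[0,0,0],[0,0,0],[0,0,0],[0,0,0],[0,0,0],[0,0,0],[0,0,0],[0,0,0],[0,0,0],[0,0,0]], fingers=[0,0,0,0,0,0,0,0,0,0], squeeze=30)

```text
time: 1.35
tcp_pos: [513.8, -9.2, 259.9]
orientation: [-0.001, 0.977, 0.215, -0.001]
force: [1.3, -1.1, 0.4]
finger_gap: -0.3
```

Emit:
drive_tool(offset=[[0,0,0],[0,0,0],[0,0,0],[0,0,0],[0,0,0],[0,0,0],[0,0,0],[0,0,0],[0,0,0],[0,0,0]], rotation=[[0,0,-0.18],[0,0,-0.18],[0,0,-0.18],[0,0,-0.18],[0,0,-0.18],[0,0,-0.18],[0,0,-0.18],[0,0,-0.18],[0,0,-0.18],[0,0,-0.18]], fingers=[0,0,0,0,0,0,0,0,0,0])

```text
time: 2.6
tcp_pos: [513.0, -4.2, 256.1]
orientation: [-0.005, 0.41, 0.912, 0.0]
force: [-0.4, 0.5, -0.6]
finger_gap: -0.1
```

```bash
cat >> h.py <<'E'
from scipy.spatial.transform import Rotation as Rt
TH=0.0766;T0=np.array([660.2,-53.0])
RR=np.array([[np.cos(TH),-np.sin(TH)],[np.sin(TH),np.cos(TH)]])
def w(x,y):return RR@[x,y]+T0
def st():
    s=arm.sense();q=s["orientation"];R=Rt.from_quat([q[1],q[2],q[3],q[0]])
    p=s["tcp_pos"];print("t",round(s["time"],2),"tcp",p.round(1),"F",s["force"].round(2),"gap",round(s["finger_gap"],1),"q",s["joint_positions"].round(2))
    print("cleaner xy",(RR.T@(p[:2]-T0)).round(1))
    return s,R
def togo(x,y,z):
    s,R=st();d=np.r_[w(x,y),z]-s["tcp_pos"]
    D=Rt.from_euler("z",TH+np.pi)*Rt.from_euler("x",np.pi)
    print("tool-frame cm",(R.inv().apply(d)/10).round(2),"rot",(R.inv()*D).as_rotvec().round(3))
E
python3 -c "
from h import *
togo(-95,125,220)"
```

```text
t 2.6 tcp [513.   -4.2 256.1] F [-0.38  0.52 -0.6 ] gap -0.1 q [-0.15  0.26 -0.13  1.19  0.    0.69]
cleaner xy [-143.    59.9]
tool-frame cm [2.25 7.78 3.6 ] rot [ 0.001 -0.011 -0.922]
```

Emit:
drive_tool(offset=[[0,0,0],[0,0,0],[0,0,0],[0,0,0],[0,0,0],[0,0,0],[0,0,0],[0,0,0],[0,0,0],[0,0,0]], rotation=[[0,0,-0.18],[0,0,-0.18],[0,0,-0.18],[0,0,-0.18],[0,0,-0.18],[0,0,-0.05],[0,0,0],[0,0,0],[0,0,0],[0,0,0]], fingers=[0,0,0,0,0,0,0,0,0,0])

```text
time: 3.85
tcp_pos: [511.1, -3.9, 253.4]
orientation: [-0.008, -0.068, 0.998, 0.003]
force: [-0.2, 0.1, 0.3]
finger_gap: -0.5
```

```bash
python3 -c "
from h import *
import cv2
togo(-95,125,200)
cv2.imwrite('pics/w1.png',arm.get_image('wrist')[:,:,::-1])"
```

```text
t 3.85 tcp [511.1  -3.9 253.4] F [-0.21  0.12  0.33] gap -0.5 q [-0.15  0.27 -0.13  1.19  0.   -0.29]
cleaner xy [-145.    60.3]
tool-frame cm [-5.45  6.12  5.3 ] rot [ 0.007 -0.015  0.06 ]
```

View pics/w1.png

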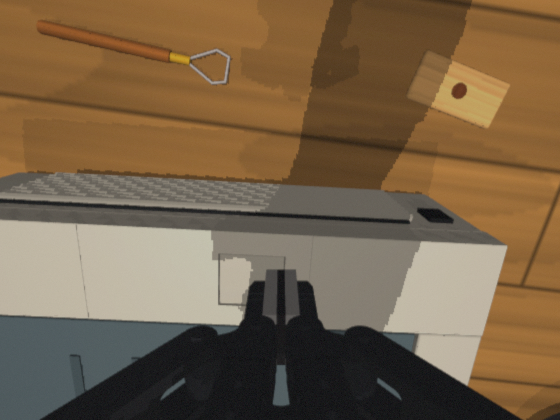

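The wrist view shows the button outline with corners near (219,254), (285,256) and (219,304), and seams at about x=80 and x=311. I'll convert these to cleaner coordinates as a cross-check, taking the wrist pose just before the picture.

```bash
python3 -c "
from h import *
s,R=st()
c=arm.camera_info('wrist');H=c['hand_eye']
o=R.apply(H[:3,3])+s['tcp_pos']
for nm,(u,v) in dict(bl=(219,254),br=(285,256),fl=(219,304),seamR=(82,270),seamL=(311,250),edgefront=(250,229),cornL=(499,245),cov=(440,334)).items():
    d=R.apply(H[:3,:3]@np.linalg.inv(c['K'])@[u,v,1]);p=o+d*(160-o[2])/d[2]
    print(nm,(RR.T@(p[:2]-T0)).round(1))
togo(-95,125,200)
"
```

```text
t 3.9 tcp [511.   -3.9 253.4] F [-0.36  0.15 -0.08] gap -0.2 q [-0.15  0.27 -0.13  1.19  0.   -0.29]
cleaner xy [-145.    60.4]
bl [-116.1   17.2]
br [-117.3   66.3]
fl [-73.3  17.4]
seamR [-97.1 -85.5]
seamL [-123.2   85.2]
edgefront [-137.3   39.5]
cornL [-135.2  224. ]
cov [-55.3 196.1]
t 3.9 tcp [511.   -3.9 253.4] F [-0.36  0.15 -0.08] gap -0.2 q [-0.15  0.27 -0.13  1.19  0.   -0.29]
cleaner xy [-145.    60.4]
tool-frame cm [-5.45  6.11  5.31] rot [ 0.007 -0.015  0.06 ]
```

Both views put the button at y≈+41.5. Next I move over the left end.

Emit:
drive_tool(offset=[[-1.2,1.3,0.4],[-1.2,1.3,0.5],[-1.2,1.3,0.6],[-1.2,1.3,0.6],[-0.6,0.8,0.6],[0,0,0.6],[0,0,0.4],[0,0,0],[0,0,0],[0,0,0]], rotation=[[0,0,0.02],[0,0,0.02],[0,0,0.02],[0,-0.01,0],[0,0,0],[0,0,0],[0,0,0],[0,0,0],[0,0,0],[0,0,0]], fingers=[0,0,0,0,0,0,0,0,0,0])

```text
time: 5.15
tcp_pos: [559.6, 62.3, 215.0]
orientation: [-0.002, -0.036, 0.999, 0.003]
force: [0.5, 0.0, 0.2]
finger_gap: -0.1
```

```bash
python3 -c "
from h import *
togo(-95,125,165)"
```

```text
t 5.15 tcp [559.6  62.3 215. ] F [0.5  0.01 0.2 ] gap -0.1 q [-0.02  0.38 -0.07  1.13  0.01 -0.09]
cleaner xy [-91.5 122.7]
tool-frame cm [0.33 0.2  5.  ] rot [ 0.006 -0.004 -0.004]
```

Emit:
drive_tool(offset=[[0.3,0.2,0.8],[0,0,0.8],[0,0,0.8],[0,0,0.8],[0,0,0.8],[0,0,0.6],[0,0,0.1],[0,0,0],[0,0,0],[0,0,0]], rotation=[[0,0,0],[0,0,0],[0,0,0],[0,0,0],[0,0,0],[0,0,0],[0,0,0],[0,0,0],[0,0,0],[0,0,0]], fingers=[0,0,0,0,0,0,0,0,0,0])

```text
time: 6.4
tcp_pos: [556.0, 64.4, 164.7]
orientation: [-0.002, -0.036, 0.999, 0.003]
force: [-0.1, 0.0, -0.1]
finger_gap: -0.1
```

```bash
python3 -c "
from h import *
togo(-95,125,160)"
```

```text
t 6.4 tcp [556.   64.4 164.7] F [-0.11  0.03 -0.08] gap -0.1 q [-0.02  0.4  -0.17  1.    0.01 -0.09]
cleaner xy [-94.9 125. ]
tool-frame cm [ 0.01 -0.    0.47] rot [ 0.006 -0.004 -0.004]
```

Approaching gently until contact.

Emit:
drive_tool(offset=[[0,0,0.1],[0,0,0.1],[0,0,0.1],[0,0,0.1],[0,0,0.06],[0,0,0.05],[0,0,0.05],[0,0,0],[0,0,0],[0,0,0]], rotation=[[0,0,0],[0,0,0],[0,0,0],[0,0,0],[0,0,0],[0,0,0],[0,0,0],[0,0,0],[0,0,0],[0,0,0]], fingers=[0,0,0,0,0,0,0,0,0,0])

```text
time: 7.65
tcp_pos: [556.3, 64.4, 160.1]
orientation: [-0.001, -0.036, 0.999, 0.003]
force: [0.1, 0.8, 2.0]
finger_gap: 0.0
```

```bash
python3 -c "
from h import *
togo(-95,125,160)"
```

```text
t 7.65 tcp [556.3  64.4 160.1] F [0.08 0.82 2.03] gap 0.0 q [-0.02  0.41 -0.18  0.99  0.01 -0.09]
cleaner xy [-94.6 125. ]
tool-frame cm [0.04 0.   0.01] rot [ 0.005 -0.002 -0.004]
```

There is contact on the left end at z=160.1 with about 2 N. Now I feel to the right.

Emit:
drive_tool(offset=[[0,-0.6,0.02],[0,-0.6,0.02],[0,-0.6,0.02],[0,-0.6,0.02],[0,-0.6,0.02],[0,-0.6,0.02],[0,-0.6,0.02],[0,0,0.02],[0,0,0.02],[0,0,0.02]], rotation=[[0,0,0],[0,0,0],[0,0,0],[0,0,0],[0,0,0],[0,0,0],[0,0,0],[0,0,0],[0,0,0],[0,0,0]], fingers=[0,0,0,0,0,0,0,0,0,0])

```text
time: 8.9
tcp_pos: [560.9, 20.6, 160.0]
orientation: [0.001, -0.036, 0.999, 0.005]
force: [-0.5, 4.4, 6.2]
finger_gap: -0.1
```

```bash
python3 -c "
from h import *
togo(-95,42,160)"
```

```text
t 8.9 tcp [560.9  20.6 160. ] F [-0.49  4.39  6.17] gap -0.1 q [-0.1   0.41 -0.18  0.99  0.01 -0.17]
cleaner xy [-93.3  81. ]
tool-frame cm [ 0.15 -3.9  -0.04] rot [ 0.01   0.002 -0.004]
```

Emit:
drive_tool(offset=[[0.1,-0.4,-0.01],[0,-0.5,0.01],[0,-0.5,0.01],[0,-0.4,0.01],[0,-0.4,0.01],[0,-0.2,0.01],[0,0,0.01],[0,0,0.01],[0,0,0.01],[0,0,0.01]], rotation=[[0,0,0],[0,0,0],[0,0,0],[0,0,0],[0,0,0],[0,0,0],[0,0,0],[0,0,0],[0,0,0],[0,0,0]], fingers=[0,0,0,0,0,0,0,0,0,0])

```text
time: 10.15
tcp_pos: [561.3, -6.6, 158.4]
orientation: [0.0, -0.036, 0.999, 0.004]
force: [-0.5, 0.1, 2.3]
finger_gap: -0.2
```

```bash
python3 -c "
from h import *
togo(-95,42,160)"
```

```text
t 10.15 tcp [561.3  -6.6 158.4] F [-0.54  0.09  2.32] gap -0.2 q [-0.15  0.41 -0.18  0.98  0.01 -0.22]
cleaner xy [-95.   53.8]
tool-frame cm [-0.01 -1.18 -0.17] rot [ 0.008  0.001 -0.005]
```

The tips dropped 1.6 mm at y≈54, so they are in the button opening. I move to its centre, then press.

Emit:
drive_tool(offset=[[0,-0.4,-0.02],[0,-0.4,-0.01],[0,-0.3,0],[0,0,0],[0,0,0.1],[0,0,0.1],[0,0,0.1],[0,0,0.1],[0,0,0.05],[0,0,0.05]], rotation=[[0,0,0],[0,0,0],[0,0,0],[0,0,0],[0,0,0],[0,0,0],[0,0,0],[0,0,0],[0,0,0],[0,0,0]], fingers=[0,0,0,0,0,0,0,0,0,0])

```text
time: 11.4
tcp_pos: [562.2, -18.1, 155.6]
orientation: [0.001, -0.036, 0.999, 0.004]
force: [-1.7, 1.0, 7.2]
finger_gap: 0.0
```

```bash
python3 -c "
from h import *
togo(-95,42,152.5)"
```

```text
t 11.4 tcp [562.2 -18.1 155.6] F [-1.75  1.    7.15] gap 0.0 q [-0.17  0.41 -0.18  0.98  0.01 -0.24]
cleaner xy [-95.   42.3]
tool-frame cm [-0.   -0.03  0.31] rot [ 0.008  0.002 -0.005]
```

Emit:
drive_tool(offset=[[0,0,0.1],[0,0,0.1],[0,0,0.1],[0,0,0.1],[0,0,0.1],[0,0,0.1],[0,0,0.1],[0,0,0.1],[0,0,0.05],[0,0,0.05]], rotation=[[0,0,0],[0,0,0],[0,0,0],[0,0,0],[0,0,0],[0,0,0],[0,0,0],[0,0,0],[0,0,0],[0,0,0]], fingers=[0,0,0,0,0,0,0,0,0,0])

```text
time: 12.65
tcp_pos: [562.2, -18.2, 152.6]
orientation: [0.003, -0.036, 0.999, 0.003]
force: [-3.1, 0.6, 8.3]
finger_gap: -0.2
```

```bash
python3 -c "
from h import *
togo(-95,42,152.5)
import cv2
cv2.imwrite('pics/s2.png',arm.get_image('side')[:,:,::-1])
cv2.imwrite('pics/w2.png',arm.get_image('wrist')[:,:,::-1])
"
```

```text
t 12.65 tcp [562.2 -18.2 152.6] F [-3.07  0.6   8.35] gap -0.2 q [-0.17  0.41 -0.19  0.96  0.01 -0.24]
cleaner xy [-95.   42.2]
tool-frame cm [ 0.   -0.02  0.01] rot [ 0.005  0.006 -0.004]
```

View pics/s2.png

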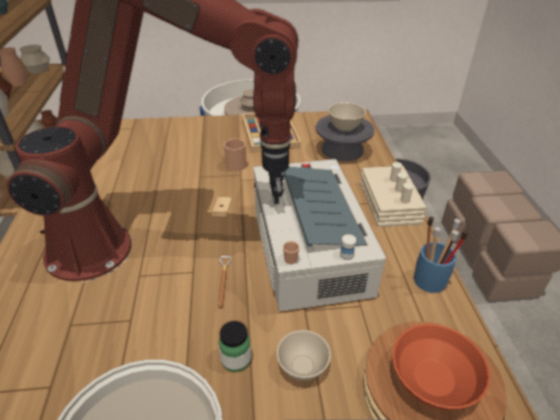

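View pics/w2.png

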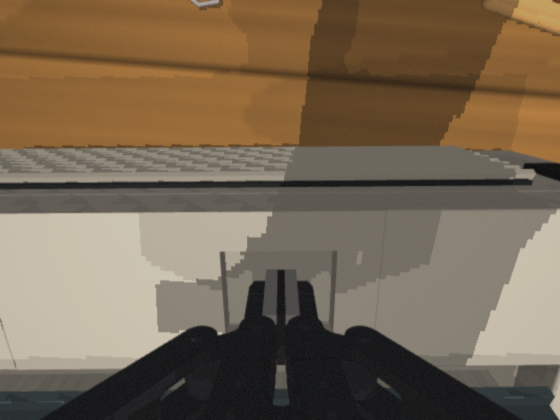

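The side view shows the cover's front edge lifted, near (290,190) to (325,245). The wrist view shows a gap under it at the bottom of the frame, and the tips centred in the opening (x 222–336). I push a touch more to be sure the button is fully in, then lift straight out.

Emit:
drive_tool(offset=[[0,0,0.05],[0,0,0.05],[0,0,0.05],[0,0,0.05],[0,0,0.05],[0,0,0.05],[0,0,0.05],[0,0,0.05],[0,0,0.05],[0,0,0.05]], rotation=[[0,0,0],[0,0,0],[0,0,0],[0,0,0],[0,0,0],[0,0,0],[0,0,0],[0,0,0],[0,0,0],[0,0,0]], fingers=[0,0,0,0,0,0,0,0,0,0])

```text
time: 14.0
tcp_pos: [562.2, -18.2, 152.5]
orientation: [0.005, -0.036, 0.999, 0.002]
force: [-2.4, 0.6, 9.3]
finger_gap: -0.0
```

Emit:
drive_tool(offset=[[0,0,-0.2],[0,0,-0.3],[0,0,-0.5],[0,0,-1],[0,0,-1.5],[0.5,0,-2],[1,0,-2],[1,0,-2],[1,0,-2],[0,0,0]], rotation=[[0,0,0],[0,0,0],[0,0,0],[0,0,0],[0,0,0],[0,0,0],[0,0,0],[0,0,0],[0,0,0],[0,0,0]], fingers=[0,0,0,0,0,0,0,0,0,0])

```text
time: 15.25
tcp_pos: [525.7, -21.7, 275.7]
orientation: [0.006, -0.036, 0.999, 0.001]
force: [-0.2, 0.5, -0.2]
finger_gap: 0.2
```

Emit:
drive_tool(offset=[[3,0,-1],[3,0,-1],[3,0,-1],[3,0,-1],[3,0,0],[2,0,0],[0,0,0],[0,0,0],[0,0,0],[0,0,0]], rotation=[[0,0,0],[0,0,0],[0,0,0],[0,0,0],[0,0,0],[0,0,0],[0,0,0],[0,0,0],[0,0,0],[0,0,0]], fingers=[0,0,0,0,0,0,0,0,0,0])

```text
time: 16.5
tcp_pos: [353.9, -34.4, 312.4]
orientation: [0.005, -0.036, 0.999, 0.001]
force: [-0.4, 0.4, 0.3]
finger_gap: 0.3
```

```bash
python3 -c "
from h import *
st()
import cv2
for n in ('side','top','wrist'):
    cv2.imwrite(f'pics/{n}3.png',arm.get_image(n)[:,:,::-1])
"
```

```text
t 16.5 tcp [353.9 -34.4 312.4] F [-0.38  0.45  0.3 ] gap 0.3 q [-0.31 -0.08 -0.37  1.28  0.01 -0.38]
cleaner xy [-304.   42.]
```

View pics/side3.png

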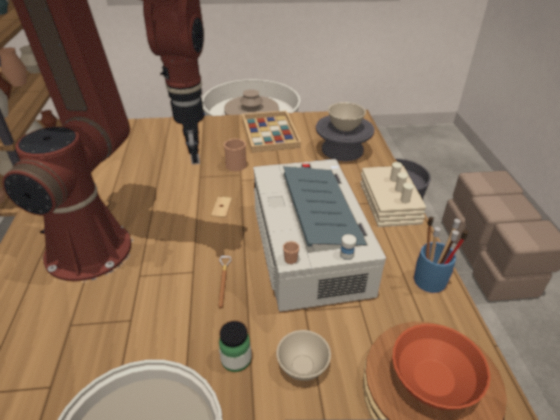

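View pics/wrist3.png

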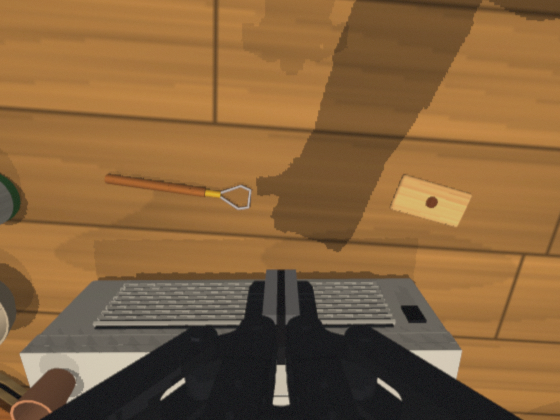

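View pics/top3.png

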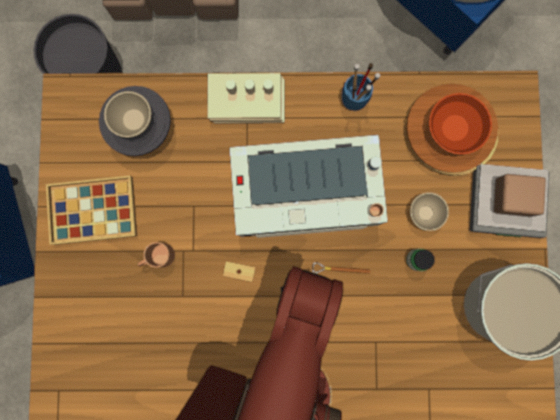

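The cover looks raised in the side view, and the other things look unmoved. I'll measure both against the first pictures before handing in.

```bash
python3 - <<'E'
from h import *
import cv2
a=cv2.imread("pics/side1.png");b=cv2.imread("pics/side3.png")
z=lambda i:cv2.resize(i[150:280,240:390],None,fx=2.6,fy=2.6,interpolation=cv2.INTER_CUBIC)
cv2.imwrite("pics/cmp.png",np.hstack([z(a),z(b)]))
i=arm.camera_info("side");E=i["extrinsics"];K=i["K"]
for ang in(0,.2):
  for y in(175,-175):
    x=105-159*np.cos(ang);p=np.r_[w(x,y),160+159*np.sin(ang)]
    c=K@(E[:3,:3].T@(p-E[:3,3]));c=c[:2]/c[2];print(ang,y,"px",c.round(1),"crop",((c-[240,150])*2.6).round())
t1=cv2.imread("pics/top1.png");t3=cv2.imread("pics/top3.png")
def cen(im,box,f):
    x0,y0,x1,y1=box;h=cv2.cvtColor(im[y0:y1,x0:x1],cv2.COLOR_BGR2HSV);m=f(h).astype(np.uint8);M=cv2.moments(m,True);return round(M['m10']/M['m00']+x0,1),round(M['m01']/M['m00']+y0,1)
for n,box,f in [("cup",(365,200,384,218),lambda h:(h[...,1]>70)),("jar",(366,152,383,172),lambda h:h[...,2]<120),("mug",(140,240,178,270),lambda h:(h[...,0]<10)),("glaze",(405,245,440,275),lambda h:h[...,2]<70),("bowl",(408,192,450,230),lambda h:h[...,1]<100)]:
    print(n,cen(t1,box,f),cen(t3,box,f))
E
```

```text
0 175 px [281.  173.9] crop [107.  62.]
0 -175 px [305.6 251.8] crop [170. 265.]
0.2 175 px [282.1 165.2] crop [109.  40.]
0.2 -175 px [307.3 242.4] crop [175. 240.]
cup (375.9, 209.8) (376.0, 209.8)
jar (370.6, 166.3) (370.6, 166.3)
mug (162.0, 257.0) (149.0, 248.0)
glaze (422.9, 259.2) (423.0, 259.2)
bowl (428.7, 211.1) (428.6, 211.1)
```

View pics/cmp.png

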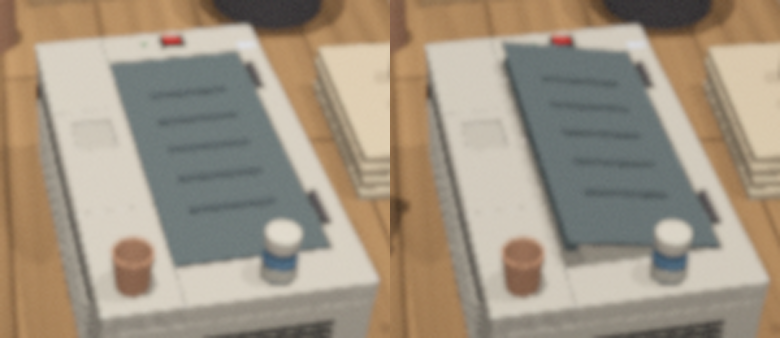

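In the comparison, the cover's front edge has gone from the shut position, (113,62) and (178,265), to about (116,42) and (180,245) in the right half's own frame. That matches the prediction for 0.2 rad. The mug measurement disagrees, but its mask had almost no pixels, so I'll recheck it by direct differencing.

```bash
python3 - <<'E'
import cv2,numpy as np
a=cv2.imread("pics/top1.png");b=cv2.imread("pics/top3.png")
for n,(x0,y0,x1,y1) in dict(mug=(138,238,180,272),rib=(220,258,258,284),loop=(330,258,375,278)).items():
    t=a[y0:y1,x0:x1]
    r=cv2.matchTemplate(b[y0-10:y1+10,x0-10:x1+10],t,cv2.TM_CCOEFF_NORMED);_,v,_,l=cv2.minMaxLoc(r)
    print(n,round(v,3),(l[0]-10,l[1]-10))
E
```

```text
mug 0.996 (0, 0)
rib 0.995 (0, 0)
loop 0.943 (0, 0)
```

```bash
python3 -c "
from cell import arm
print(arm.job_done())"
```

```text
the job is handed in; nothing more can be done
None
```

The release button is pressed, the filter cover has sprung up, and the hand is clear. I handed the job in at about 17 s.

- **Feeling for the button:** With the gripper shut, the fingertips touched the bare left end at z = 160.1 mm with about 2 N. They slid right and dropped 1.6 mm at about y = +54 mm. I centred them at about y = +42 mm, where both cameras had placed the button.
- **Pressing:** The tips went in to z = 152.5 mm, which is the full travel, at about 9 N. I then lifted straight out and backed away towards the robot.
- **Cover:** In the last side picture its front edge matches the predicted position for about 0.2 rad.
- **Loose things:** The cup, stain jar, glaze jar, bowl, mug, rib and loop tool had not moved between the first and last top pictures. A first colour check on the mug disagreed, but its mask was poor. A direct image match showed no shift (0.996). The loop tool match was the weakest at 0.943, also with no shift.
- **Force:** The wrist read about zero with the hand clear. During the slide it briefly read about 6 N down and 4 N of drag on the strip.

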